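Seat the look-alike jars by size and unscrew the large jar's tight lid

ROBOT

A 6-joint arm with a two-finger parallel gripper is mounted at the origin on a cart in front of the work surface, level with it; the furniture and walls round the work are solid. World frame = base frame: x ahead of the robot, y to its left, z up, the work surface at z = 0. Lengths are in m, angles in rad, forces in N, time in s.
With the tool pointing down it reaches from about 0.325 to 0.9 m from the base axis. Payload 6.1 kg.
Tool frame: the origin (TCP) lies at the centre of the arm's flange, where the gripper is bolted on; the fingertips stand 182 mm ahead of it and the grasp point (between the pads) lies 164 mm ahead of it; z points along the fingers, y is the line along which they close (so a half turn about z gives the same grasp; the last joint's range is limited). The gripper opens to 87 mm and grips with 3 to 60 N. Pads are 19 mm wide; open, the fingers measure 117 mm over their backs; the gripper's body (75 mm by 190 mm) begins 51 mm behind the grasp point.
Start: joints at [-1.379, 0.22, 1.526, -0, 1.395, -0.126], TCP at [0.195, -0.594, 0.405] pointing down, gripper open.
Joint ranges: [-2.98, 2.98], [-0.91, 2.08], [0.09, 2.57], [-1.24, 4.39], [0.2, 2.65], [-2.68, 2.68]. Speed limits (rad/s): [2.57, 2.57, 3.01, 3.14, 3.14, 3.14].

INTERFACE

Orientations are given as a unit quaternion [x, y, z, w].
In Python, from cell import manip gives the robot as it stands.
- The arm moves only by the tool step_arm, never from a script. Its argument "commands" is text: rows parted by semicolons, each of 7 numbers parted by spaces: the shift along the tool's x, y, z in units of 100 cm (1.0 is 100 cm), then the turn, a rotation vector about the tool's x, y, z in units of 120 degrees (1.0 is 120 degrees), then the opening, from -1 (shut) to 1 (fully open). A call has 1 to 5 rows; each row is the pose to reach, as a shift and turn from the pose commanded when the call began, along the tool's axes at that moment; what a row does not reach only later rows make up. A row lasts 1/12 s, in which the tool goes at most 41.7 mm and 7.16 degrees, less where a joint would pass 70% of its speed; a pose out of reach is approached as far as the arm can. A call with a number of a shift or a turn outside -1 to 1 is refused whole. A call with a gripper value outside its range is refused whole. The fingers move at their own pace and stop on an object; "squeeze" is the grip in N (left out, the last holds). Time passes only in rows, so rows that repeat a pose let the fingers close. It gives the time, the measured TCP pose, the force, the opening and the grip force at its end, in the units of the state.
- manip.get_obs(): the state, without advancing time (a new reading comes with each control period).
- manip.camera(name): name is "side" or "top" or "wrist"; returns (picture, depth): 384x512x3 uint8, blue, green, red; 384x512 float32, m along the optical axis (not along the pixel's ray), 0 where there is no reading.
- manip.camera_model(name): a dict with "fx", "fy", "cx", "cy" (pixels), "distortion" ([k1, k2, p1, p2, k3] as OpenCV has them; the pictures are not rectified), "rvec" (rotation vector, rad) and "tvec" (3), from world to camera coordinates, as OpenCV has them. Camera axes: x right, y down, z forward; pixel columns grow to the right and rows downward; lengths in m; the calibration is good to about 2 mm. A picture is of the moment at which its call begins: read the wrist's pose just before it. camera_model takes no time and is no camera call; for the wrist camera it gives the pose at the moment of the call.
- manip.hand_in(): hands the job in; it is judged then, once.
The state is a dict: "time_s": time; "q": joint angles; "qvel": joint speeds; "joint_torque": joint torques, N m; "position": TCP position; "tcp_rot": TCP orientation; "ft_force": force on the tool from outside, world axes, zero at the start; "moment": the same for the moment, N m; "opening": opening from 0.0 (shut) to 1.0 (fully open); "grasp_force": force on a finger pad.
Only numpy, scipy, OpenCV 4.12 (cv2) and the standard library are available. Lean on these libraries where they do the work, as an engineer would, in place of code of your own. Each camera call takes 0.05 s, during which the arm holds its last target. There are 200 camera calls.

TASK

Stand the two loose square jars upright in the wooden stand, each fully down in the empty pocket of its own size (the middle jar is already in its place). Then, with the large jar braced by its pocket, unscrew its tight lid counter-clockwise until the thread lets go, lift the lid straight up off the jar and finish while still holding it level just above the jar's mouth, clear of the jar by no more than a few centimetres. Do not put the lid down, keep both jars seated, and leave the other things where they are.

Things in the scene. Friction and masses are not known exactly. Their poses are not given: they have to be found in the camera images.
- jar_s_mid (a point): Centre of the square body of the small white jar: body 46 x 46 mm, 60 mm high, so this point is 30 mm above its foot; z up, x and y square to its flat sides. Its steel lid (42 mm diameter, 63 to 87 mm above the foot) is stuck fast and stays on. Loose, on the worktop at the start, about 0.18 kg. Grip it across two flat sides, near the top of the body.
- jar_l_mid (a point): Centre of the square body of the large white jar: body 62 x 62 mm, 72 mm high, so this point is 36 mm above its foot; z up, x and y square to its flat sides. Loose, on the worktop at the start, about 0.32 kg (varies). Carry it by two flat sides with the fingertips 15 to 25 mm below the top of the  the lid stands up between the fingers to 99 mm above the foot.
- lid_mid (a point): Centre (half-way up) of the large jar's round steel screw lid: 58 mm diameter, 24 mm high, knurled, 0.08 kg; z up. Screwed on, its lower rim is 3 mm above the jar's shoulder and this point 51 mm above the centre of the jar's body. Once free it lifts straight off without force and is clear of the whole jar when 21 mm above its screwed-on height.
- seal (a joint): Angle in rad through which the sealing disc in the large jar's mouth has been turned by the lid: 0 tight, positive opening (counter-clockwise from above). It lags the lid by up to 0.15 rad, and keeps its value when the lid is lifted off.
- pocket_s (a point): Centre of the floor of the small pocket, 50 x 50 mm, 22 mm deep, mouth chamfered, in a dark wooden stand fixed to the worktop (96 mm across, 262 mm long, 28 mm high; pocket floors 6 mm above the worktop). z up; y along the row toward the small end, x across it; pocket sides parallel to x and y. A jar fits at any quarter turn.
- pocket_l (a point): Centre of the floor of the large pocket, 66 x 66 mm, 22 mm deep, chamfered like the small one, at the other end of the same stand, 172 mm from the small pocket along -y of the stand. Same axes.
- jar_m_mid (a point): Centre of the body of the middle jar (54 x 54 mm, 66 mm high, same looks, top of lid 93 mm above its foot), loose but already seated in the stand's middle pocket, between the other two (90 mm from the large pocket's centre, 82 mm from the small one's). Leave it.
- garlic: Garlic bulb, 60 x 57 x 58 mm, loose on the worktop between the two loose jars; origin at the middle of its underside. Leave it.
- tomato_tin: Low food tin, 75 mm diameter, 58 mm high, loose on the left; origin at the middle of its underside. Leave it.
- mug: White mug with beige bands, 90 x 124 x 100 mm, loose on the right; origin at the middle of its underside. Leave it.
- lid_l: The same lid; origin at the centre of its lower rim. Counter-clockwise seen from above opens it, with about 0.3 N m. It cannot be pulled off before the thread lets go at about 1.1 rad (a sixth of a turn); it is free from there to about 2.2 rad, so a turn of 1.4 rad is right. It does not rise by itself while turning.
- jar_l: The large jar itself; origin at the centre of its foot. On the flat shoulder (72 mm up) stands a round threaded neck, 40 mm across and 17 mm high, with a sealing disc in its mouth that reaches 22.5 mm above the shoulder. Unless the stand's pocket braces it, the jar turns along with its lid.
Mind the look-alikes: they are no part of the job. Leave any red look-alike of the part that bears jar_s_mid alone. Leave any yellow look-alike of the lid_l alone.

How it is judged:
On the way, in this order (a step that is already met when the one before it is completed fails the run):
1. both jars stand fully down in the pockets of their own size, the lid still screwed on (horizontal distance between jar_s_mid and pocket_s below 0.005 m and z of jar_s_mid in the frame of pocket_s below 0.034 m and angle between each of jar_s_mid, jar_l_mid's own z axis and vertical below 0.08 rad and horizontal distance between jar_l_mid and pocket_l below 0.005 m and z of jar_l_mid in the frame of pocket_l below 0.04 m and value of joint seal below 0.3 rad), for 0.2 s.
2. the lid is unscrewed until the thread lets go, with the large jar braced in its pocket (value of joint seal above 0.85 rad and horizontal distance between jar_l_mid and pocket_l below 0.005 m and z of jar_l_mid in the frame of pocket_l below 0.04 m and angle between jar_l_mid's own z axis and vertical below 0.08 rad), for 0.1 s.
At the end, for the whole second after the job is handed in: Both jars fully down in their own pockets (within 5 mm of centre, 4 mm of the floor, upright); the large lid gripped, at rest, level within 0.2 rad, not touching the jar, 22 to 84 mm above its screwed-on height and within 25 mm of the jar's axis (horizontal distance between jar_s_mid and pocket_s below 0.005 m and z of jar_s_mid in the frame of pocket_s below 0.034 m and angle between each of jar_s_mid, jar_l_mid's own z axis and vertical below 0.08 rad and horizontal distance between jar_l_mid and pocket_l below 0.005 m and z of jar_l_mid in the frame of pocket_l below 0.04 m and z of lid_mid in the frame of jar_l_mid between 0.073 and 0.135 m and horizontal distance between lid_mid and jar_l_mid below 0.025 m and angle between lid_mid's own z axis and vertical below 0.2 rad and contact force between lid_l and the fingers above 1 N and contact force between lid_l and jar_l below 0.05 N and linear speed of lid_l below 0.02 m/s); the arm keeps its last pose, push and grip.
It fails at once if the garlic, tin, mug or middle jar is displaced by more than 40 mm (distance of any of garlic, tomato_tin, mug, jar_m_mid from where it was at the start of the episode above 0.04 m).
It fails at once if a jar is tipped more than 0.7 rad (angle between any of jar_s_mid, jar_l_mid's own z axis and vertical above 0.7 rad).
It also fails if it takes over 72 s, if anything falls off the work surface, if the arm or the gripper's body presses on something with over 40 N, if the wrist force passes 120 N, or if a joint passes its speed limit or range.

## Working session

There is one attempt and no reset: what is moved stays moved. The work goes in short steps, Python scripts to look and compute and a tool call to move; the robot and the scene stay as the last step left them, time stands still between calls to the robot, and variables do not carry over. Pictures are saved under pics/ and viewed, at most 10 in all, crops included, and the job is handed in when it is done.

Besides the shell and the picture viewer there is one more tool, called in YAML: its name, and indented under it one key for each argument. step_arm: Moves the arm, as the interface text tells. Shifts and turns lie within -1 to 1; 1 stands for 100 cm of shift or 120 degrees of turn. Its arguments: {"type":"object","properties":{"commands":{"type":"string"},"squeeze":{"type":"number"}},"required":["commands"]}

```bash
mkdir -p pics; ls; cat > h.py <<'E'
import numpy as np, cv2
from cell import manip
from scipy.spatial.transform import Rotation as R
def cam(n):
    m=manip.camera_model(n); p,d=manip.camera(n); return p,d,m
def world(d,m):
    h,w=d.shape; K=np.array([[m['fx'],0,m['cx']],[0,m['fy'],m['cy']],[0,0,1]])
    u,v=np.meshgrid(np.arange(w),np.arange(h))
    n=cv2.undistortPoints(np.stack([u,v],-1).reshape(-1,1,2).astype(float),K,np.array(m['distortion'])).reshape(h,w,2)
    P=np.dstack([n,np.ones((h,w))])*d[...,None]
    Rm,_=cv2.Rodrigues(np.array(m['rvec'],float)); W=(P-np.array(m['tvec']).ravel())@Rm
    W[d<=0]=np.nan
    return W
E
python3 - <<'E'
from h import *
o=manip.get_obs(); print(o)
for n in('top','side'):
    p,d,m=cam(n); cv2.imwrite(f'pics/{n}0.png',p); np.savez(f'{n}0.npz',p=p,d=d,W=world(d,m))
    print(m,(d>0).mean())
E
```

```text
pics
{'time_s': 0.0, 'q': array([-1.37913218e+00,  2.21218267e-01,  1.52760868e+00,  1.09346682e-06,
        1.39471776e+00, -1.26099987e-01]), 'qvel': array([ 0.00014011,  0.00133633,  0.00144165, -0.00093572, -0.00152818,
        0.0009541 ]), 'joint_torque': array([-1.16479587e-03, -4.94621480e+01, -3.87375104e+01,  6.98970468e-02,
        5.74728905e-02, -1.70605290e-04]), 'position': array([ 0.1952213 , -0.59344151,  0.40364308]), 'tcp_rot': array([ 9.87404319e-01,  1.58214280e-01, -3.14525685e-05, -9.75520323e-04]), 'ft_force': array([0.11314572, 0.27387893, 0.3124242 ]), 'moment': array([-0.01494773,  0.06755607, -0.01704893]), 'grasp_force': 0.0, 'opening': 1.0002254690460746}
{'fx': 389.9036415765472, 'fy': 389.9036415765472, 'cx': 247.7946045511537, 'cy': 193.77996146769726, 'distortion': array([-0.00662487,  0.        ,  0.        ,  0.        ,  0.        ]), 'rvec': array([ 2.0175399 , -2.20587936,  0.23832461]), 'tvec': array([0.0815341 , 0.55489627, 0.99509134])} 0.9960683186848959
{'fx': 498.0586043336638, 'fy': 498.0586043336638, 'cx': 251.11307809277577, 'cy': 191.63954274097298, 'distortion': array([-0.17153248,  0.        ,  0.        ,  0.        ,  0.        ]), 'rvec': array([ 2.3002139 ,  1.20982647, -0.35051111]), 'tvec': array([-0.3673133 , -0.31956785,  1.994346  ])} 0.9083760579427084
```

View pics/top0.png

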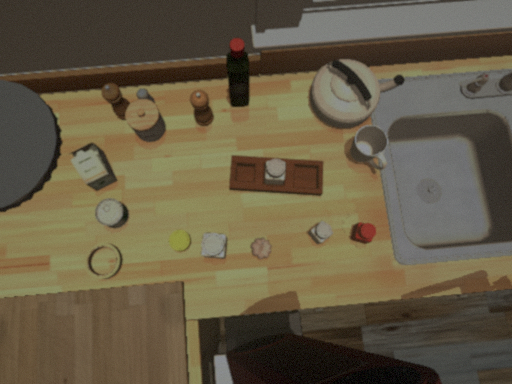

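View pics/side0.png

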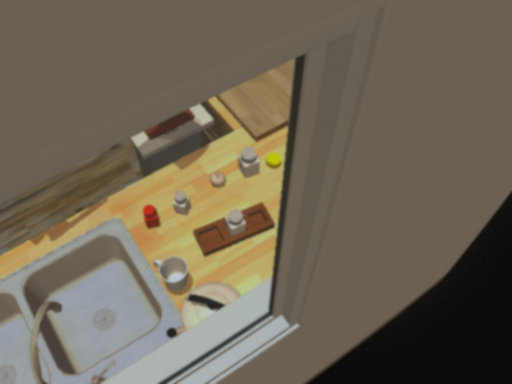

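Top view: small white jar at (320,232), a red look-alike at (364,232); large jar with steel lid at (213,245), a yellow lid look-alike at (180,240); garlic (261,248); stand centred (276,175) with the middle jar at (275,168). The white jars fit the description. I'll confirm in a crop and measure.

```bash
python3 - <<'E'
from h import *
z=np.load('top0.npz'); p,W=z['p'],z['W']
c=p[130:275,160:390]; cv2.imwrite('pics/crop0.png',cv2.resize(c,None,fx=3.4,fy=3.4,interpolation=cv2.INTER_CUBIC))
Z=W[...,2]
def rect(mask,name):
    pts=W[mask][:,:2].astype(np.float32)
    (cx,cy),(a,b),t=cv2.minAreaRect(pts); print(name,mask.sum(),'c',round(cx,4),round(cy,4),'size',round(a,4),round(b,4),'ang',round(t,1),'med',np.median(pts,0),'zmax',np.nanpercentile(Z[mask],[5,50,95]).round(4))
def win(u0,u1,v0,v1):
    m=np.zeros(Z.shape,bool); m[v0:v1,u0:u1]=1; return m
print('table',np.nanmedian(Z[195:215,240:310]))
L=win(190,240,222,268);S=win(300,345,212,250);T=win(222,332,148,202);M=win(255,295,150,195)
for n,w,ran in(('Lbody',L,(.064,.08)),('Llid',L,(.09,.11)),('Sbody',S,(.05,.066)),('Slid',S,(.08,.1)),('stand',T,(.02,.036)),('Mlid',M,(.09,.11)),('Mbody',M,(.066,.08)),('garlic',win(245,278,232,265),(.02,.08)),('red',win(348,385,215,250),(.02,.11)),('yellow',win(165,195,225,257),(.01,.11))):
    rect(w&(Z>ran[0])&(Z<ran[1]),n)
fl=T&(Z>-.002)&(Z<.018)
n,lab,st,ce=cv2.connectedComponentsWithStats(fl.astype(np.uint8))
for i in range(1,n):
    if st[i,4]>60: rect(lab==i,f'floor{i} px{ce[i].round(0)}')
E
```

```text
table -0.0001422045252274085
Lbody 146 c 0.4322 0.1342 size 0.0614 0.0617 ang 81.4 med [0.41680273 0.1188401 ] zmax [0.0656 0.0701 0.0741]
Llid 410 c 0.4327 0.1344 size 0.0562 0.0557 ang 85.7 med [0.43128556 0.13392404] zmax [0.0962 0.0993 0.1022]
Sbody 86 c 0.442 -0.1533 size 0.046 0.0452 ang 34.0 med [ 0.4355375  -0.14151295] zmax [0.0521 0.0582 0.0618]
Slid 199 c 0.4421 -0.1533 size 0.0395 0.0392 ang 34.7 med [ 0.44200003 -0.15326324] zmax [0.083  0.0871 0.0906]
stand 1836 c 0.6176 -0.0529 size 0.262 0.0979 ang 81.1 med [ 0.6118865  -0.03255578] zmax [0.0234 0.0276 0.031 ]
Mlid 266 c 0.6178 -0.0468 size 0.0451 0.0482 ang 84.0 med [ 0.6168929  -0.04662942] zmax [0.0954 0.0991 0.1022]
Mbody 100 c 0.6187 -0.0463 size 0.0519 0.0539 ang 83.6 med [ 0.59884256 -0.03440666] zmax [0.0673 0.0703 0.0758]
garlic 329 c 0.4155 0.0095 size 0.0559 0.0521 ang 1.6 med [0.4145418  0.01066444] zmax [0.0271 0.0379 0.0507]
red 397 c 0.4311 -0.2664 size 0.0445 0.0453 ang 70.3 med [ 0.4283061  -0.25901887] zmax [0.0299 0.0809 0.0897]
yellow 363 c 0.4561 0.2296 size 0.0562 0.0548 ang 85.8 med [0.4563544 0.2293981] zmax [0.0199 0.0242 0.0275]
floor1 px[277. 175.] 2296 c 0.6232 -0.0589 size 0.3204 0.1603 ang 85.0 med [ 0.6140522  -0.05709556] zmax [-0.0016  0.0004  0.005 ]
floor2 px[245. 172.] 284 c 0.6343 0.0337 size 0.0499 0.0466 ang 81.0 med [0.63520795 0.03429335] zmax [0.0023 0.0061 0.0107]
floor4 px[305. 176.] 498 c 0.6077 -0.1376 size 0.0644 0.063 ang 82.0 med [ 0.60850435 -0.13779083] zmax [0.0024 0.0061 0.0107]
```

View pics/crop0.png

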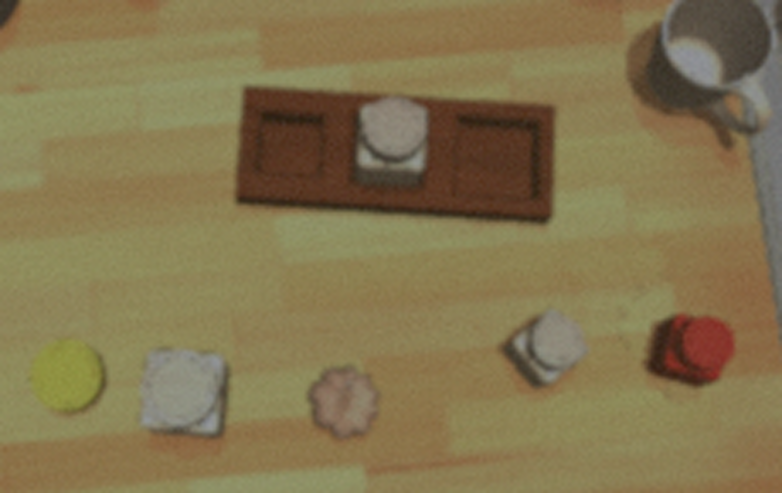

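The crop confirms it: the white large jar (crop 185,392) and white small jar (545,347) are the ones meant, the red jar (695,348) and yellow lid (67,375) are look-alikes. The small pocket is at the left end (290,145), the large one at the right (497,155). I'll hover over the stand for an accurate wrist view.

```bash
cat >> h.py <<'E'
def plan(x,y,z,yaw,quiet=0):
    "yaw = direction (deg) of tool y; TCP target; prints shift and turn in move units"
    o=manip.get_obs(); Rc=R.from_quat(o['tcp_rot'])
    c,s=np.cos(np.radians(yaw)),np.sin(np.radians(yaw))
    ty=np.array([c,s,0]); tz=np.array([0,0,-1.]); Rt=np.column_stack([np.cross(ty,tz),ty,tz])
    d=Rc.as_matrix().T@(np.array([x,y,z])-o['position'])
    r=(Rc.inv()*R.from_matrix(Rt)).as_rotvec()/np.radians(120)
    print('t',round(o['time_s'],2),'pos',o['position'].round(4),'F',o['ft_force'].round(1),'M',o['moment'].round(2),'open',round(o['opening'],3),'g',round(o['grasp_force'],1))
    print('cmd',d.round(4),r.round(4),'rows>=',round(max(np.linalg.norm(d)/.0417,np.linalg.norm(r)*120/7.16),1))
E
python3 -c "
from h import *
plan(.5,-.1,.45,-55.7)"
```

```text
t 0.1 pos [ 0.1953 -0.5935  0.4038] F [ 0.3 -0.7 -0.2] M [-0.    0.02  0.01] open 1.0 g 0.0
cmd [ 0.4437 -0.3736 -0.0455] [-0.0008 -0.0002 -0.1341] rows>= 14.0
```

step_arm:
  commands: "0.03 -0.025 -0.003 0 0 0 1; 0.06 -0.05 -0.006 0 0 0 1; 0.09 -0.075 -0.009 0 0 0 1; 0.12 -0.1 -0.012 0 0 0 1; 0.148 -0.125 -0.015 0 0 0 1"

```text
time_s: 0.52
position: [0.2974, -0.4269, 0.4192]
tcp_rot: [0.987, 0.158, -0.0, -0.0]
ft_force: [0.2, -0.4, 0.4]
opening: 1.001
grasp_force: 0.0
```

step_arm:
  commands: "0.03 -0.025 -0.003 0 0 0 1; 0.06 -0.05 -0.006 0 0 0 1; 0.09 -0.075 -0.009 0 0 0 1; 0.12 -0.1 -0.012 0 0 0 1; 0.148 -0.125 -0.015 0 0 0 1"

```text
time_s: 0.93
position: [0.3989, -0.2618, 0.4346]
tcp_rot: [0.987, 0.158, 0.0, -0.0]
ft_force: [0.9, -1.5, 0.9]
opening: 1.002
grasp_force: 0.0
```

step_arm:
  commands: "0.03 -0.025 -0.003 0 0 -0.03 1; 0.06 -0.05 -0.006 0 0 -0.06 1; 0.09 -0.075 -0.009 0 0 -0.09 1; 0.12 -0.1 -0.012 0 0 -0.12 1; 0.148 -0.125 -0.015 0 0 -0.134 1"

```text
time_s: 1.35
position: [0.5005, -0.0967, 0.4496]
tcp_rot: [0.955, 0.296, -0.0, -0.0]
ft_force: [0.4, -0.2, -0.1]
opening: 1.001
grasp_force: 0.0
```

step_arm:
  commands: "0 0 0 0 0 0 1; 0 0 0 0 0 0 1; 0 0 0 0 0 0 1"

```text
time_s: 1.6
position: [0.4997, -0.0987, 0.4492]
tcp_rot: [0.955, 0.295, -0.001, -0.0]
ft_force: [0.7, -1.0, -1.2]
opening: 1.0
grasp_force: 0.0
```

```bash
python3 - <<'E'
from h import *
plan(.442,-.153,.40,-55.7)
p,d,m=cam('wrist'); W=world(d,m); cv2.imwrite('pics/w1.png',p); np.savez('w1.npz',p=p,d=d,W=W)
Rm,_=cv2.Rodrigues(m['rvec']); print('cam',-Rm.T@np.ravel(m['tvec']),Rm[2],m['fx'])
E
```

```text
t 1.6 pos [ 0.4997 -0.0987  0.4492] F [ 0.7 -1.  -1.2] M [-0.    0.02 -0.03] open 1.0 g 0.0
cmd [-0.0782  0.0123  0.0493] [-0.0003  0.0006  0.0002] rows>= 2.2
cam [ 0.55393836 -0.06153408  0.42967886] [-0.20117468 -0.13816127 -0.96976297] 309.480406786026
```

View pics/w1.png

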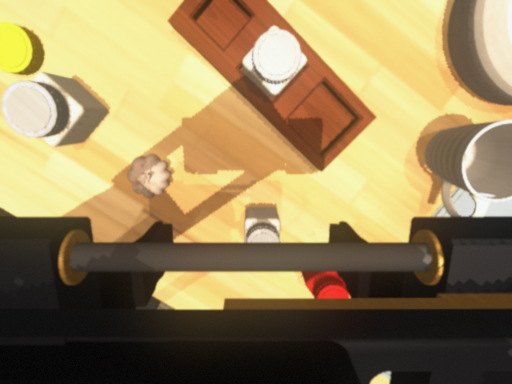

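The wrist view shows the large pocket at (320,118), small pocket (222,22), middle jar (278,55), small jar (263,225), large jar (45,108). I'll cast the pocket mouths onto the stand's top plane.

```bash
cat >> h.py <<'E'
def rays_to_plane(W,C,z0):
    V=W-C; return C+V*((z0-C[2])/V[...,2])[...,None]
def camC(m):
    Rm,_=cv2.Rodrigues(np.array(m['rvec'],float)); return -Rm.T@np.ravel(m['tvec'])
def mrect(P,n):
    (cx,cy),(a,b),t=cv2.minAreaRect(P[:,:2].astype(np.float32)); print(n,len(P),np.round([cx,cy,a,b],4),'ang',round(t,1)); return cx,cy,t
E
python3 - <<'E'
from h import *
C={'w1':np.array([.55393836,-.06153408,.42967886]),'top0':camC(manip.camera_model('top'))}
u=np.array([np.cos(np.radians(81.2)),np.sin(np.radians(81.2))]); v=np.array([u[1],-u[0]])
for k in C:
    W=np.load(k+'.npz')['W']; Z=W[...,2]
    print(k,'standtop',np.nanmedian(Z[(Z>.02)&(Z<.036)&(abs(W[...,0]-.617)<.06)&(abs(W[...,1]+.05)<.14)]))
    P=rays_to_plane(W,C[k],.028); ok=np.isfinite(Z)
    for n,c in (('L',(.606,-.136)),('S',(.633,.034))):
        q=P[...,:2]-np.array(c); a=q@u; b=q@v
        m=ok&(abs(a)<.041)&(abs(b)<.041)&(Z<.022)
        N,lab,st,ce=cv2.connectedComponentsWithStats(m.astype(np.uint8)); i=1+np.argmax(st[1:,4])
        mm=lab==i; x,y,t=mrect(P[mm],n+'hole'); 
        aa,bb=a[mm],b[mm]; lo=np.percentile(aa,[1,99]);l2=np.percentile(bb,[1,99])
        print('  pct centre',(np.array(c)+u*lo.mean()+v*l2.mean()).round(4),lo.round(4),l2.round(4), 'px',ce[i].round(0))
    for n,c,r in (('Lbody',(.4325,.1343),(.06,.08)),('Sbody',(.442,-.1533),(.045,.066)),('Llid',(.4325,.1343),(.094,.106)),('Slid',(.442,-.1533),(.081,.094)),('Mlid',(.618,-.047),(.09,.108)),('Mbody',(.618,-.047),(.05,.08)),('stand',(.6176,-.0529),(.024,.033))):
        w=.17 if n=='stand' else .05
        m=ok&(np.hypot(W[...,0]-c[0],W[...,1]-c[1])<w)&(Z>r[0])&(Z<r[1])
        if m.sum()>30: mrect(W[m],n)
E
```

```text
w1 standtop 0.0284492622882416
Lhole 2653 [ 0.6049 -0.1366  0.065   0.0641] ang 81.0
  pct centre [ 0.6044 -0.1365] [-0.0323  0.0309] [-0.0329  0.0299] px [322. 118.]
Shole 1693 [0.6306 0.0312 0.0488 0.0488] ang 81.2
  pct centre [0.6301 0.0312] [-0.0271  0.0205] [-0.0263  0.0215] px [222.  19.]
Lbody 1159 [0.4329 0.1313 0.0614 0.0617] ang 81.4
Sbody 390 [ 0.4487 -0.1515  0.0335  0.0461] ang 34.1
Llid 2684 [0.4325 0.1325 0.0573 0.0588] ang 14.6
Slid 429 [ 0.4526 -0.1483  0.0187  0.0397] ang 35.5
Mlid 2087 [ 0.6178 -0.0489  0.0489  0.0484] ang 41.3
Mbody 628 [ 0.618  -0.0489  0.0541  0.0536] ang 81.5
stand 8825 [ 0.6177 -0.0545  0.2624  0.0968] ang 81.1
top0 standtop 0.027549951146097193
Lhole 511 [ 0.6043 -0.1346  0.0649  0.0656] ang 79.6
  pct centre [ 0.6039 -0.1349] [-0.0311  0.0326] [-0.0338  0.0294] px [305. 176.]
Shole 295 [0.6316 0.0333 0.0508 0.0498] ang 84.7
  pct centre [0.6307 0.0338] [-0.025   0.0239] [-0.0266  0.0221] px [245. 172.]
Lbody 153 [0.4319 0.1345 0.0617 0.0618] ang 80.5
Sbody 93 [ 0.442  -0.1533  0.046   0.0452] ang 34.0
Llid 407 [0.4314 0.1344 0.0566 0.055 ] ang 40.4
Slid 196 [ 0.442  -0.1536  0.039   0.0395] ang 21.2
Mlid 266 [ 0.6178 -0.0468  0.0451  0.0482] ang 84.0
Mbody 135 [ 0.6181 -0.0465  0.053   0.0538] ang 81.8
stand 1698 [ 0.6178 -0.0529  0.262   0.0976] ang 81.3
```

step_arm:
  commands: "-0.03 0.005 0.03 0 0 0 1; -0.06 0.01 0.06 0 0 0 1; -0.078 0.012 0.09 0 0 0 1; -0.078 0.012 0.11 0 0 0 1; -0.078 0.012 0.11 0 0 0 1"

```text
time_s: 2.07
position: [0.4389, -0.1537, 0.3347]
tcp_rot: [0.956, 0.292, -0.003, -0.003]
ft_force: [-0.2, 0.5, -0.8]
opening: 1.0
grasp_force: 0.0
```

step_arm:
  commands: "0 0 0.02 0 0 0 1; 0 0 0.04 0 0 0 1; 0 0 0.06 0 0 0 1; 0 0 0.06 0 0 0 1; 0 0 0.06 0 0 0 1"

```text
time_s: 2.48
position: [0.4421, -0.1531, 0.2802]
tcp_rot: [0.956, 0.294, -0.0, -0.0]
ft_force: [-0.6, 0.5, -0.4]
opening: 1.004
grasp_force: 0.0
```

```bash
python3 -c "
from h import *
plan(.442,-.1531,.222,-55.8)"
```

```text
t 2.48 pos [ 0.4421 -0.1531  0.2802] F [-0.6  0.5 -0.4] M [-0.04 -0.    0.05] open 1.004 g 0.0
cmd [-0.0001 -0.      0.0582] [-0.0005  0.0002  0.0002] rows>= 1.4
```

step_arm:
  commands: "0 0 0.02 0 0 0 1; 0 0 0.04 0 0 0 1; 0 0 0.058 0 0 0 1; 0 0 0.058 0 0 0 1; 0 0 0.058 0 0 0 0.5"

```text
time_s: 2.9
position: [0.4427, -0.153, 0.2229]
tcp_rot: [0.956, 0.295, 0.0, 0.0]
ft_force: [0.8, -0.1, -0.3]
opening: 0.974
grasp_force: 0.0
```

step_arm:
  commands: "0 0 0 0 0 0 0.2; 0 0 0 0 0 0 -0.2; 0 0 0 0 0 0 -0.6; 0 0 0 0 0 0 -0.6; 0 0 0 0 0 0 -0.6"
  squeeze: 25

```text
time_s: 3.32
position: [0.4424, -0.1527, 0.2224]
tcp_rot: [0.956, 0.295, 0.0, 0.0]
ft_force: [-0.6, -0.4, -0.0]
opening: 0.634
grasp_force: 0.0
```

step_arm:
  commands: "0 0 0 0 0 0 -0.6; 0 0 0 0 0 0 -0.6; 0 0 -0.02 0 0 0 -0.6; 0 0 -0.05 0 0 0 -0.6; 0 0 -0.08 0 0 0 -0.6"

```text
time_s: 3.73
position: [0.4413, -0.1521, 0.3011]
tcp_rot: [0.956, 0.295, -0.002, -0.002]
ft_force: [1.1, -0.4, -1.6]
opening: 0.528
grasp_force: 25.0
```

```bash
python3 -c "
from h import *
plan(.6314,.0345,.345,-8.8)"
```

```text
t 3.73 pos [ 0.4413 -0.1521  0.3011] F [ 1.1 -0.4 -1.6] M [-0.04 -0.12 -0.04] open 0.528 g 25.0
cmd [ 0.2621 -0.0472 -0.0442] [-2.200e-03  1.000e-04 -3.909e-01] rows>= 6.6
```

step_arm:
  commands: "0.02 -0.004 -0.03 0 0 -0.05 -0.6; 0.05 -0.01 -0.055 0 0 -0.1 -0.6; 0.085 -0.016 -0.055 0 0 -0.15 -0.6; 0.12 -0.022 -0.055 0 0 -0.2 -0.6; 0.155 -0.028 -0.055 0 0 -0.25 -0.6"

```text
time_s: 4.15
position: [0.5554, -0.0409, 0.3572]
tcp_rot: [0.845, 0.534, 0.0, 0.0]
ft_force: [-0.3, 0.2, -2.2]
opening: 0.532
grasp_force: 25.0
```

```bash
python3 -c "
from h import *
plan(.6314,.0345,.345,-8.8)"
```

```text
t 4.15 pos [ 0.5554 -0.0409  0.3572] F [-0.3  0.2 -2.2] M [-0.09 -0.07 -0.01] open 0.532 g 25.0
cmd [0.1007 0.0363 0.0122] [ 0.0003 -0.     -0.1387] rows>= 2.6
```

step_arm:
  commands: "0.03 0.011 0.003 0 0 -0.045 -0.6; 0.06 0.022 0.007 0 0 -0.09 -0.6; 0.085 0.03 0.01 0 0 -0.12 -0.6; 0.1 0.036 0.012 0 0 -0.139 -0.6; 0.1 0.036 0.012 0 0 -0.139 -0.6"

```text
time_s: 4.57
position: [0.6314, 0.0349, 0.343]
tcp_rot: [0.759, 0.651, -0.0, -0.001]
ft_force: [-0.4, -0.5, -1.1]
opening: 0.526
grasp_force: 25.0
```

step_arm:
  commands: "0 0 0 0 0 0 -0.6; 0 0 0 0 0 0 -0.6; 0 0 0 0 0 0 -0.6"

```text
time_s: 4.82
position: [0.6297, 0.0316, 0.3445]
tcp_rot: [0.761, 0.649, -0.0, -0.0]
ft_force: [0.2, -0.7, -2.0]
opening: 0.525
grasp_force: 25.0
```

```bash
python3 - <<'E'
from h import *
plan(.6314,.0345,.245,-8.8)
p,d,m=cam('wrist'); W=world(d,m); cv2.imwrite('pics/w2.png',p); np.savez('w2.npz',p=p,d=d,W=W); print(camC(m))
p2,d2,m2=cam('top'); W2=world(d2,m2); np.savez('top2.npz',p=p2,d=d2,W=W2)
cv2.imwrite('pics/c2.png',np.hstack([p[:384,:],cv2.resize(p2[130:226,210:338],None,fx=2.25,fy=4)]) )
E
```

```text
t 4.82 pos [0.6297 0.0316 0.3445] F [ 0.2 -0.7 -2. ] M [-0.04 -0.06 -0.01] open 0.525 g 25.0
cmd [0.0031 0.0013 0.0995] [-0.0004  0.0002 -0.0026] rows>= 2.4
[0.64010708 0.09670054 0.32505086]
```

View pics/c2.png

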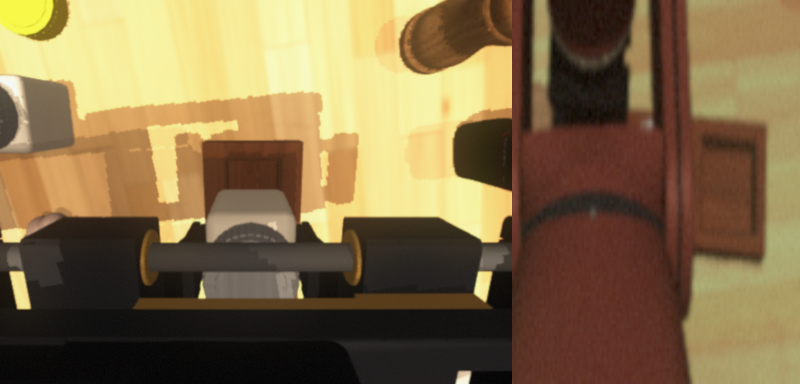

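Wrist half of the picture: held jar front face (252,205), the small pocket's far part (253,165), stand end (253,142). I'll measure the jar-to-pocket offset in this one view.

```bash
cat > rel.py <<'E'
from h import *
u=np.array([np.cos(np.radians(81.2)),np.sin(np.radians(81.2))]); v=np.array([u[1],-u[0]])
def rel(W,C,tcp,half,zoff,sgn=1):
    Z=W[...,2]; A=(W[...,:2]-tcp[:2])@u; B=(W[...,:2]-tcp[:2])@v
    zf=tcp[2]-zoff   # foot height
    m=(Z>zf-.005)&(Z<zf+.058)&(abs(B)<.06)&(abs(A)<.06)
    f=m&(abs(A-half)<.008)&(abs(B)<half*.8)&(Z>zf+.01)&(Z<zf+.05)
    print('jar face u: med',np.round(np.nanpercentile(A[f],[10,50,90]),4),f.sum(),'-> centre u',round(np.median(A[f])-half,4))
    s=np.polyfit(B[f],A[f],1)[0];print('  face slope deg',round(np.degrees(s),2),'lean',round(np.degrees(np.polyfit(Z[f],A[f],1)[0]),2))
    f2=m&(abs(A-half)<.008)&(Z>zf+.005)&(Z<zf+.03); e=np.percentile(B[f2],[.5,99.5]); print('  jar v edges',e.round(4),'centre',e.mean().round(4)); print('  lowest z',np.nanpercentile(Z[f2|f],1).round(4))
    st=(Z>.023)&(Z<.034)&(abs(B)<.07)&(A>0)&(A<.07)
    print('stand v edges',np.percentile(B[st],[.5,99.5]).round(4),np.percentile(B[st],[.5,99.5]).mean().round(4),'end u',np.percentile(A[st],99.5).round(4),'-> centre u',np.percentile(A[st],99.5).round(4)-(.041 if sgn>0 else .049))
    P=rays_to_plane(W,C,.028); a=(P[...,:2]-tcp[:2])@u; b=(P[...,:2]-tcp[:2])@v
    h=(Z<.022)&(abs(b)<.04)&(a<.038)&(a>-.0)
    N,l,s,c=cv2.connectedComponentsWithStats(h.astype(np.uint8)); i=1+np.argmax(s[1:,4]); h=l==i
    print('hole v',np.percentile(b[h],[1,99]).round(4),np.percentile(b[h],[1,99]).mean().round(4),'far u',np.percentile(a[h],99).round(4),h.sum())
E
python3 - <<'E'
from rel import *
W=np.load('w2.npz')['W']
rel(W,np.array([0.64010708,0.09670054,0.32505086]),np.array([.6297,.0316,.3445]),.023,.222)
E
```

```text
jar face u: med [0.0212 0.0214 0.0217] 1121 -> centre u -0.0016
  face slope deg -0.3 lean 0.07
  jar v edges [-0.0209  0.0208] centre -0.0001
  lowest z 0.1295
stand v edges [-0.046   0.0492] 0.0016 end u 0.0445 -> centre u 0.003499999999999996
hole v [-0.0222  0.0257] 0.0017 far u 0.0267 1383
```

step_arm:
  commands: "0.0044 0.0017 0.02 0 0 -0.003 -0.6; 0.0044 0.0017 0.05 0 0 -0.003 -0.6; 0.0044 0.0017 0.08 0 0 -0.003 -0.6; 0.0044 0.0017 0.082 0 0 -0.003 -0.6; 0.0044 0.0017 0.082 0 0 -0.003 -0.6"

```text
time_s: 5.33
position: [0.6313, 0.036, 0.2607]
tcp_rot: [0.759, 0.651, -0.002, -0.002]
ft_force: [0.2, -0.6, -2.2]
opening: 0.526
grasp_force: 25.0
```

step_arm:
  commands: "0 0 0 0 0 0 -0.6; 0 0 0 0 0 0 -0.6"

```text
time_s: 5.5
position: [0.6337, 0.0361, 0.2656]
tcp_rot: [0.759, 0.651, 0.001, 0.001]
ft_force: [0.1, -0.2, -1.3]
opening: 0.524
grasp_force: 25.0
```

```bash
python3 - <<'E'
from rel import *
plan(.6320,.0356,.226,-8.8)
o=manip.get_obs(); p,d,m=cam('wrist'); W=world(d,m)
rel(W,camC(m),o['position'],.023,.222)
E
```

```text
t 5.5 pos [0.6337 0.0361 0.2656] F [ 0.1 -0.2 -1.3] M [-0.06 -0.07 -0.02] open 0.524 g 25.0
cmd [-0.0008 -0.0018  0.0396] [ 0.002  -0.0002  0.0009] rows>= 0.9
jar face u: med [0.0213 0.0215 0.0217] 1119 -> centre u -0.0015
  face slope deg 0.28 lean 0.04
  jar v edges [-0.02    0.0217] centre 0.0008
  lowest z 0.0505
stand v edges [-0.0493  0.046 ] -0.0016 end u 0.0395 -> centre u -0.0015000000000000013
hole v [-0.0255  0.0223] -0.0016 far u 0.0215 518
```

step_arm:
  commands: "0 -0.001 0.008 0.001 0 0 -0.6; 0 -0.0015 0.012 0.001 0 0 -0.6; 0 -0.0015 0.012 0.001 0 0 -0.6; 0 -0.0015 0.012 0.001 0 0 -0.6; 0 -0.0015 0.012 0.001 0 0 -0.6"

```text
time_s: 5.97
position: [0.6311, 0.0367, 0.2506]
tcp_rot: [0.759, 0.652, -0.001, -0.001]
ft_force: [-0.1, -0.1, -1.5]
opening: 0.525
grasp_force: 25.0
```

step_arm:
  commands: "0 0 0 0 0 0 -0.6; 0 0 0 0 0 0 -0.6"

```text
time_s: 6.13
position: [0.6313, 0.0367, 0.2509]
tcp_rot: [0.759, 0.652, -0.001, -0.001]
ft_force: [0.1, -0.1, -0.9]
opening: 0.529
grasp_force: 25.0
```

```bash
python3 - <<'E'
from rel import *
plan(.6320,.0356,.226,-8.8)
o=manip.get_obs(); p,d,m=cam('wrist'); W=world(d,m)
rel(W,camC(m),o['position'],.023,.222)
E
```

```text
t 6.13 pos [0.6313 0.0367 0.2509] F [ 0.1 -0.1 -0.9] M [-0.07 -0.06  0.03] open 0.529 g 25.0
cmd [-0.001   0.0009  0.0249] [-0.0009 -0.      0.0011] rows>= 0.6
jar face u: med [0.0212 0.0215 0.0217] 1113 -> centre u -0.0015
  face slope deg 0.01 lean 0.01
  jar v edges [-0.0214  0.0205] centre -0.0005
  lowest z 0.0358
stand v edges [-0.0468  0.0485] 0.0009 end u 0.0393 -> centre u -0.0017000000000000001
hole v [-0.0231  0.025 ] 0.001 far u 0.0217 285
```

step_arm:
  commands: "0 0.001 0.005 0 0 0 -0.6; 0 0.001 0.01 0 0 0 -0.6; 0 0.001 0.015 0 0 0 -0.6; 0 0.001 0.02 0 0 0 -0.6; 0 0.001 0.023 0 0 0 -0.6"

```text
time_s: 6.6
position: [0.6319, 0.0365, 0.2278]
tcp_rot: [0.759, 0.652, -0.001, -0.001]
ft_force: [-12.4, -2.5, 24.6]
opening: 0.527
grasp_force: 25.0
```

```bash
python3 - <<'E'
from rel import *
plan(.6320,.0356,.228,-8.8)
o=manip.get_obs(); p,d,m=cam('wrist'); W=world(d,m)
rel(W,camC(m),o['position'],.023,.222)
E
```

```text
t 6.6 pos [0.6319 0.0365 0.2278] F [-12.4  -2.5  24.6] M [-0.55  2.03  0.01] open 0.527 g 25.0
cmd [-0.0008  0.0002 -0.0002] [-0.0018  0.      0.001 ] rows>= 0.0
jar face u: med [0.0211 0.0216 0.0292] 1811 -> centre u -0.0014
  face slope deg -0.18 lean -11.25
  jar v edges [-0.0473  0.0478] centre 0.0002
  lowest z 0.0226
stand v edges [-0.0475  0.0479] 0.0002 end u 0.0394 -> centre u -0.0016000000000000042
hole v [0.0187 0.0244] 0.0215 far u 0.0218 85
```

step_arm:
  commands: "0 0 0 0 0 0 0.4; 0 0 0 0 0 0 0.4; 0 0 0 0 0 0 0.4; 0 0 0 0 0 0 0.4; 0 0 -0.01 0 0 0 0.4"

```text
time_s: 7.07
position: [0.6311, 0.0367, 0.2356]
tcp_rot: [0.759, 0.652, -0.002, -0.002]
ft_force: [-1.8, -0.3, -1.1]
opening: 0.693
grasp_force: 0.0
```

step_arm:
  commands: "0 0 -0.03 0 0 0 0.4; 0 0 -0.07 0 0 0 0.7; 0 0 -0.11 0 0 0 1; 0 0 -0.13 0 0 0 1; 0 0 -0.13 0 0 0 1"

```text
time_s: 7.48
position: [0.6342, 0.0365, 0.3763]
tcp_rot: [0.758, 0.652, 0.004, 0.004]
ft_force: [-0.1, 0.6, 0.9]
opening: 0.915
grasp_force: 0.0
```

```bash
python3 - <<'E'
from h import *
plan(.43,.134,.36,-8.6)
p,d,m=cam('wrist'); W=world(d,m); Z=W[...,2]
for n,c,r in (('S',(.632,.035),(.04,.07)),('Slid',(.632,.035),(.08,.105)),('Lb',(.4325,.1343),(.06,.08)),('Ll',(.4325,.1343),(.09,.108))):
    q=(np.hypot(W[...,0]-c[0],W[...,1]-c[1])<.05)&(Z>r[0])&(Z<r[1])
    if q.sum()>20: mrect(W[q],n);print(np.percentile(Z[q],[5,50,95]).round(4))
E
```

```text
t 7.48 pos [0.6342 0.0365 0.3763] F [-0.1  0.6  0.9] M [ 0.02 -0.15 -0.  ] open 0.915 g 0.0
cmd [ 0.0656 -0.2167  0.0141] [ 0.005  -0.0006 -0.0005] rows>= 5.4
S 622 [0.6308 0.0355 0.0456 0.0458] ang 81.8
[0.0426 0.064  0.067 ]
Slid 1719 [0.6311 0.0356 0.0402 0.0417] ang 78.1
[0.0876 0.0939 0.0952]
Lb 1692 [0.4438 0.1309 0.0627 0.0412] ang 79.1
[0.0619 0.0708 0.078 ]
Ll 1277 [0.4519 0.128  0.0546 0.0196] ang 75.1
[0.0913 0.0991 0.1009]
```

step_arm:
  commands: "0.012 -0.04 0.003 0.001 0 0 1; 0.024 -0.08 0.006 0.003 0 0 1; 0.036 -0.12 0.009 0.005 0 0 1; 0.048 -0.16 0.012 0.005 0 0 1; 0.06 -0.198 0.014 0.005 0 0 1"

```text
time_s: 7.95
position: [0.4432, 0.126, 0.3521]
tcp_rot: [0.759, 0.651, -0.005, -0.006]
ft_force: [0.3, 1.2, 0.7]
opening: 0.998
grasp_force: 0.0
```

step_arm:
  commands: "0.0055 -0.0165 0.01 0 0 0 1; 0.0055 -0.0165 0.03 0 0 0 1; 0.0055 -0.0165 0.04 0 0 0 1; 0.0055 -0.0165 0.04 0 0 0 1; 0.0055 -0.0165 0.04 0 0 0 1"

```text
time_s: 8.37
position: [0.4297, 0.1334, 0.3135]
tcp_rot: [0.759, 0.651, -0.005, -0.005]
ft_force: [-0.6, 0.0, 0.5]
opening: 0.996
grasp_force: 0.0
```

```bash
python3 - <<'E'
from h import *
plan(.4322,.1337,.234,-8.6)
p,d,m=cam('wrist'); W=world(d,m); Z=W[...,2]
for n,c,r in (('Lb',(.4325,.1343),(.06,.08)),('Ll',(.4325,.1343),(.09,.108))):
    q=(np.hypot(W[...,0]-c[0],W[...,1]-c[1])<.05)&(Z>r[0])&(Z<r[1])
    if q.sum()>20: mrect(W[q],n);print(np.percentile(Z[q],[5,50,95]).round(4))
E
```

```text
t 8.37 pos [0.4297 0.1334 0.3135] F [-0.6  0.   0.5] M [-0.05 -0.11 -0.03] open 0.996 g 0.0
cmd [0.0008 0.0036 0.0795] [-0.0071  0.0003 -0.0008] rows>= 1.9
Lb 1262 [0.4329 0.1356 0.0589 0.0621] ang 81.1
[0.0648 0.0712 0.0733]
Ll 4883 [0.4334 0.1404 0.0447 0.0567] ang 81.9
[0.0985 0.1001 0.1013]
```

step_arm:
  commands: "0.001 0.003 0.02 -0.006 0 0 1; 0.001 0.0035 0.04 -0.007 0 0 1; 0.001 0.0035 0.06 -0.007 0 0 1; 0.001 0.0035 0.079 -0.007 0 0 1; 0.001 0.0035 0.079 -0.007 0 0 1"

```text
time_s: 8.83
position: [0.4315, 0.1336, 0.2326]
tcp_rot: [0.759, 0.651, -0.002, -0.001]
ft_force: [-1.4, -0.5, -0.5]
opening: 0.996
grasp_force: 0.0
```

step_arm:
  commands: "0 0 0 0 0 0 0.4; 0 0 0 0 0 0 0; 0 0 0 0 0 0 0; 0 0 0 0 0 0 0; 0 0 0 0 0 0 0"
  squeeze: 35

```text
time_s: 9.25
position: [0.4326, 0.1343, 0.2364]
tcp_rot: [0.759, 0.652, 0.001, 0.001]
ft_force: [1.8, -1.0, 14.9]
opening: 0.709
grasp_force: 35.3
```

```bash
python3 - <<'E'
from h import *
plan(.4322,.1337,.234,-8.6)
E
```

```text
t 9.25 pos [0.4326 0.1343 0.2364] F [ 1.8 -1.  14.9] M [-0.13 -0.51 -0.24] open 0.709 g 35.3
cmd [-0.0007 -0.0003  0.0024] [ 0.0014 -0.0002 -0.0007] rows>= 0.1
```

step_arm:
  commands: "0 0 -0.005 0 0 0 0; 0 0 -0.03 0 0 0 0; 0 0 -0.06 0 0 0 0; 0 0 -0.1 0 0 0 0; 0 0 -0.125 0 0 0 0"

```text
time_s: 9.67
position: [0.432, 0.1343, 0.3633]
tcp_rot: [0.758, 0.652, 0.001, 0.001]
ft_force: [2.0, 0.2, -4.3]
opening: 0.711
grasp_force: 34.9
```

```bash
python3 - <<'E'
from h import *
plan(.605,-.135,.36,-8.8)
E
```

```text
t 9.67 pos [0.432  0.1343 0.3633] F [ 2.   0.2 -4.3] M [-0.   -0.24 -0.06] open 0.711 g 34.9
cmd [-0.2402  0.2115  0.0041] [ 0.0019 -0.0002  0.0012] rows>= 7.7
```

step_arm:
  commands: "-0.025 0.022 0 0 0 0 0; -0.05 0.044 0 0 0 0 0; -0.075 0.066 0 0 0 0 0; -0.1 0.088 0 0 0 0 0; -0.125 0.11 0 0 0 0 0"

```text
time_s: 10.08
position: [0.5221, -0.0071, 0.3602]
tcp_rot: [0.758, 0.652, 0.0, 0.0]
ft_force: [1.0, 0.7, -4.9]
opening: 0.712
grasp_force: 34.9
```

step_arm:
  commands: "-0.025 0.022 0 0 0 0 0; -0.05 0.044 0 0 0 0 0; -0.075 0.066 0 0 0 0 0; -0.1 0.088 0 0 0 0 0; -0.115 0.101 0 0.002 0 0.001 0"

```text
time_s: 10.5
position: [0.6053, -0.1376, 0.36]
tcp_rot: [0.76, 0.65, -0.001, -0.001]
ft_force: [0.1, 0.2, -4.6]
opening: 0.708
grasp_force: 34.9
```

step_arm:
  commands: "0 0 0 0 0 0 0; 0 0 0.02 0 0 0 0; 0 0 0.04 0 0 0 0; 0 0 0.04 0 0 0 0; 0 0 0.04 0 0 0 0"

```text
time_s: 10.92
position: [0.6033, -0.134, 0.3188]
tcp_rot: [0.759, 0.651, -0.002, -0.003]
ft_force: [0.8, -0.4, -4.5]
opening: 0.709
grasp_force: 34.9
```

step_arm:
  commands: "0 0 0 0 0 0 0; 0 0 0 0 0 0 0; 0 0 0 0 0 0 0"

```text
time_s: 11.17
position: [0.6049, -0.1347, 0.3225]
tcp_rot: [0.759, 0.651, -0.0, 0.0]
ft_force: [0.4, -1.0, -4.8]
opening: 0.71
grasp_force: 34.9
```

```bash
python3 - <<'E'
from rel import *
plan(.605,-.135,.27,-8.8)
o=manip.get_obs(); p,d,m=cam('wrist'); W=world(d,m); cv2.imwrite('pics/w3.png',p); np.savez('w3.npz',W=W,C=camC(m),tcp=o['position'])
rel(W,camC(m),o['position'],.031,.234)
E
```

```text
t 11.17 pos [ 0.6049 -0.1347  0.3225] F [ 0.4 -1.  -4.8] M [-0.03 -0.13 -0.  ] open 0.71 g 34.9
cmd [-0.0002  0.0001  0.0525] [0.0002 0.0002 0.0002] rows>= 1.3
jar face u: med [0.0298 0.0301 0.0304] 1046 -> centre u -0.0009
  face slope deg -0.86 lean 0.06
  jar v edges [-0.0284  0.029 ] centre 0.0003
  lowest z 0.0945
stand v edges [-0.0473  0.0481] 0.0004 end u 0.0692 -> centre u 0.028199999999999996
hole v [-0.0315  0.0319] 0.0002 far u 0.0305 950
```

View pics/w3.png

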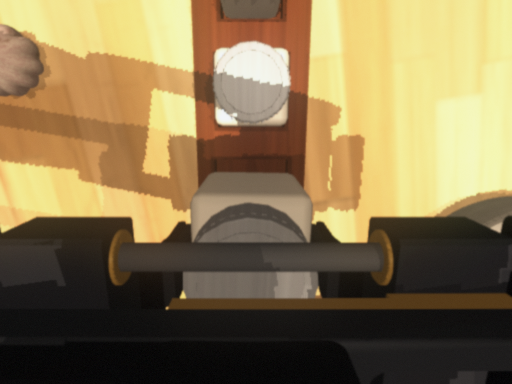

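The held jar is at (252,205), the large pocket's far edge at (250,165), middle jar (252,85); offset is under 1 mm, yaw about 0.9° off. Descend with a small correction.

step_arm:
  commands: "-0.0005 0 0.02 0 0 -0.006 0; -0.0008 0 0.04 0 0 -0.006 0; -0.0008 0 0.048 0 0 -0.006 0; -0.0008 0 0.048 0 0 -0.006 0; -0.0008 0 0.048 0 0 -0.006 0"

```text
time_s: 11.63
position: [0.6042, -0.1355, 0.2729]
tcp_rot: [0.755, 0.656, -0.001, -0.001]
ft_force: [0.1, 0.2, -5.1]
opening: 0.71
grasp_force: 34.9
```

step_arm:
  commands: "0 0 0 0 0 0 0; 0 0 0 0 0 0 0; 0 0 0 0 0 0 0"

```text
time_s: 11.88
position: [0.6047, -0.1357, 0.2742]
tcp_rot: [0.755, 0.656, -0.0, 0.0]
ft_force: [0.2, 0.1, -4.4]
opening: 0.71
grasp_force: 34.9
```

```bash
python3 - <<'E'
from rel import *
plan(.605,-.135,.242,-8.8)
o=manip.get_obs(); p,d,m=cam('wrist'); W=world(d,m)
rel(W,camC(m),o['position'],.031,.236)
E
```

```text
t 11.88 pos [ 0.6047 -0.1357  0.2742] F [ 0.2  0.1 -4.4] M [-0.02 -0.13 -0.05] open 0.71 g 34.9
cmd [0.0008 0.0002 0.0322] [0.0001 0.0002 0.0061] rows>= 0.8
jar face u: med [0.0299 0.0301 0.0303] 1004 -> centre u -0.0009
  face slope deg -0.17 lean 0.03
  jar v edges [-0.0289  0.029 ] centre 0.0
  lowest z 0.0449
stand v edges [-0.0473  0.0482] 0.0004 end u 0.0695 -> centre u 0.028500000000000004
hole v [-0.0317  0.0319] 0.0001 far u 0.032 582
```

step_arm:
  commands: "0.0004 0 0.006 0 0 0 0; 0.0004 0 0.012 0 0 0 0; 0.0004 0 0.018 0 0 0 0; 0.0004 0 0.024 0 0 0 0; 0.0004 0 0.028 0 0 0 0"

```text
time_s: 12.35
position: [0.604, -0.1351, 0.2435]
tcp_rot: [0.755, 0.656, -0.001, -0.001]
ft_force: [0.2, 0.2, -5.1]
opening: 0.705
grasp_force: 34.9
```

step_arm:
  commands: "0 0 0.002 0 0 0 0; 0 0 0.003 0 0 0 0; 0 0 0.003 0 0 0 0"

```text
time_s: 12.6
position: [0.6041, -0.1351, 0.2427]
tcp_rot: [0.755, 0.656, -0.001, -0.001]
ft_force: [-5.1, 2.3, 3.7]
opening: 0.709
grasp_force: 34.9
```

```bash
python3 - <<'E'
from rel import *
plan(.605,-.135,.240,-8.8)
E
```

```text
t 12.6 pos [ 0.6041 -0.1351  0.2427] F [-5.1  2.3  3.7] M [0.22 0.72 0.  ] open 0.709 g 34.9
cmd [0.0002 0.0009 0.0027] [-0.0015 -0.      0.0061] rows>= 0.1
```

step_arm:
  commands: "0 0 0 0 0 0 0.8; 0 0 0 0 0 0 0.8; 0 0 0 0 0 0 0.8; 0 0 0 0 0 0 0.8; 0 0 -0.005 0 0 0 0.8"

```text
time_s: 13.02
position: [0.6039, -0.1351, 0.246]
tcp_rot: [0.755, 0.656, -0.001, -0.001]
ft_force: [0.3, 0.5, 0.5]
opening: 0.889
grasp_force: 0.0
```

step_arm:
  commands: "0 0 -0.02 0 0 0 0.8; 0 0 -0.045 0 0 0 0.8; 0 0 -0.05 0 0 0 0.8; 0 0 -0.05 0 0 0 0.8; 0 0 -0.05 0 0 0 0.8"

```text
time_s: 13.43
position: [0.6043, -0.1352, 0.2969]
tcp_rot: [0.755, 0.656, -0.0, -0.0]
ft_force: [-0.5, -0.4, -0.4]
opening: 0.901
grasp_force: 0.0
```

```bash
python3 - <<'E'
from h import *
plan(.605,-.135,.265,-8.8)
p,d,m=cam('wrist'); W=world(d,m); Z=W[...,2]
for n,c,r in (('Lb',(.605,-.135),(.07,.09)),('Ll',(.605,-.135),(.1,.115)),('Mb',(.618,-.047),(.06,.085)),('Ml',(.618,-.047),(.09,.11))):
    q=(np.hypot(W[...,0]-c[0],W[...,1]-c[1])<.045)&(Z>r[0])&(Z<r[1])
    if q.sum()>20: mrect(W[q],n);print(np.percentile(Z[q],[5,50,95]).round(4))
E
```

```text
t 13.43 pos [ 0.6043 -0.1352  0.2969] F [-0.5 -0.4 -0.4] M [-0.02 -0.19 -0.02] open 0.901 g 0.0
cmd [0.0003 0.0007 0.0319] [-0.0006  0.0001  0.0061] rows>= 0.8
Lb 1611 [ 0.6059 -0.118   0.0267  0.0621] ang 80.3
[0.0725 0.0773 0.0864]
Ll 4681 [ 0.6069 -0.1297  0.0666  0.0621] ang 32.2
[0.1046 0.1061 0.1073]
Mb 1125 [ 0.6189 -0.048   0.0539  0.054 ] ang 81.6
[0.067  0.0709 0.0728]
Ml 6560 [ 0.6186 -0.0488  0.0487  0.0487] ang 24.4
[0.0984 0.1    0.1013]
```

step_arm:
  commands: "-0.0008 0 0.01 0 0 0 0.8; -0.0008 0 0.02 0 0 0 0.8; -0.0008 0 0.031 0 0 0 0.8; -0.0008 0 0.031 0 0 0 0.8; -0.0008 0 0.031 0 0 0 0.8"

```text
time_s: 13.9
position: [0.6033, -0.1357, 0.2633]
tcp_rot: [0.755, 0.656, -0.002, -0.003]
ft_force: [1.2, -0.9, 0.1]
opening: 0.901
grasp_force: 0.0
```

step_arm:
  commands: "0 0 0 0 0 0 0; 0 0 0 0 0 0 0; 0 0 0 0 0 0 0; 0 0 0 0 0 0 0; 0 0 0 0 0 0 0"
  squeeze: 45

```text
time_s: 14.32
position: [0.6042, -0.136, 0.2663]
tcp_rot: [0.755, 0.656, -0.001, -0.001]
ft_force: [-0.7, -0.5, 1.8]
opening: 0.65
grasp_force: 45.0
```

step_arm:
  commands: "0 0 0 0 0 0 0; 0 0 0 0 0 0 0; 0 0 0 0 0 0 0"

```text
time_s: 14.57
position: [0.6042, -0.136, 0.2663]
tcp_rot: [0.755, 0.656, -0.001, -0.001]
ft_force: [-1.5, 1.2, 3.4]
opening: 0.649
grasp_force: 45.0
```

```bash
python3 - <<'E'
from h import *
plan(.605,-.135,.265,-8.8); print(manip.get_obs()['q'].round(3))
E
```

```text
t 14.57 pos [ 0.6042 -0.136   0.2663] F [-1.5  1.2  3.4] M [ 0.03  0.23 -0.04] open 0.649 g 45.0
cmd [0.0011 0.0007 0.0013] [-0.0008  0.      0.006 ] rows>= 0.1
[-0.349  0.338  1.655 -0.     1.149 -0.207]
```

step_arm:
  commands: "0 0 0 0 0 -0.02 0; 0 0 0 0 0 -0.06 0; 0 0 0 0 0 -0.1 0; 0 0 0 0 0 -0.14 0; 0 0 0 0 0 -0.18 0"

```text
time_s: 14.98
position: [0.6045, -0.1358, 0.2663]
tcp_rot: [0.617, 0.787, 0.0, -0.0]
ft_force: [-0.4, 1.6, 2.9]
opening: 0.653
grasp_force: 45.0
```

```bash
python3 - <<'E'
from h import *
plan(.6042,-.136,.2663,-8.8)
E
```

```text
t 14.98 pos [ 0.6045 -0.1358  0.2663] F [-0.4  1.6  2.9] M [ 0.2  -0.1  -0.33] open 0.653 g 45.0
cmd [-0.0001 -0.0003 -0.    ] [-0.0002 -0.0003  0.1878] rows>= 3.1
```

Moment −0.33 N m: the lid is being turned. Continue.

step_arm:
  commands: "0 0 0 0 0 -0.05 0; 0 0 0 0 0 -0.1 0; 0 0 0 0 0 -0.15 0; 0 0 0 0 0 -0.2 0; 0 0 0 0 0 -0.25 0"

```text
time_s: 15.4
position: [0.6044, -0.1356, 0.2663]
tcp_rot: [0.392, 0.92, 0.0, -0.001]
ft_force: [-0.0, 3.6, 2.5]
opening: 0.651
grasp_force: 45.0
```

step_arm:
  commands: "0 0 0 0 0 -0.05 0; 0 0 0 0 0 -0.1 0; 0 0 0 0 0 -0.15 0; 0 0 0 0 0 -0.2 0; 0 0 0 0 0 -0.25 0"

```text
time_s: 15.82
position: [0.6043, -0.1355, 0.2663]
tcp_rot: [0.141, 0.99, 0.001, -0.001]
ft_force: [-1.8, 2.0, 4.8]
opening: 0.652
grasp_force: 45.0
```

step_arm:
  commands: "0 0 0 0 0 0 0; 0 0 0 0 0 0 0; 0 0 0 0 0 0 0"

```text
time_s: 16.07
position: [0.6043, -0.1355, 0.2663]
tcp_rot: [0.145, 0.989, 0.0, -0.001]
ft_force: [-1.7, 3.9, 6.0]
opening: 0.651
grasp_force: 45.0
```

```bash
python3 - <<'E'
from h import *
plan(.6042,-.136,.2663,-8.2)
p,d,m=cam('wrist'); cv2.imwrite('pics/w4.png',p)
E
```

```text
t 16.07 pos [ 0.6043 -0.1355  0.2663] F [-1.7  3.9  6. ] M [ 0.59  0.16 -0.09] open 0.651 g 45.0
cmd [-0.     -0.0005 -0.    ] [-3.000e-04 -8.000e-04  6.793e-01] rows>= 11.4
```

View pics/w4.png

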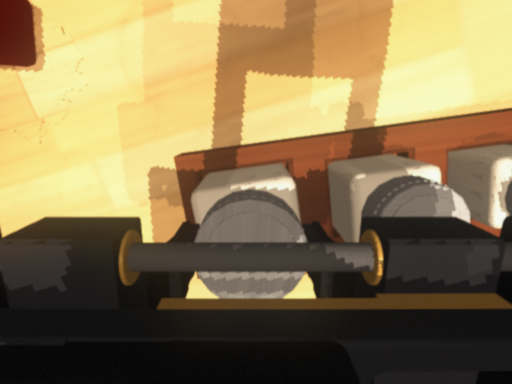

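The lid (250,235) is gripped and the jar body stays square in its pocket; turned 1.42 rad, torque gone. Lift a little and check.

step_arm:
  commands: "0 0 0 0 0 -0.03 0; 0 0 0 0 0 -0.03 0; 0 0 -0.002 0 0 -0.03 0; 0 0 -0.004 0 0 -0.03 0; 0 0 -0.004 0 0 -0.03 0"

```text
time_s: 16.53
position: [0.6042, -0.1361, 0.2697]
tcp_rot: [0.113, 0.994, -0.0, -0.001]
ft_force: [0.7, 0.5, -1.7]
opening: 0.654
grasp_force: 45.0
```

Force is only about the lid's weight: it is free.

step_arm:
  commands: "0 0 -0.008 0 0 0 0; 0 0 -0.016 0 0 0 0; 0 0 -0.026 0 0 0 0; 0 0 -0.036 0 0 0 0; 0 0 -0.036 0 0 0 0"

```text
time_s: 16.95
position: [0.6052, -0.1364, 0.3096]
tcp_rot: [0.112, 0.994, -0.001, 0.002]
ft_force: [-0.2, 0.4, 0.1]
opening: 0.651
grasp_force: 45.0
```

step_arm:
  commands: "0 0 0 0 0 0 0; 0 0 0 0 0 0 0; 0 0 0 0 0 0 0; 0 0 0 0 0 0 0; 0 0 0 0 0 0 0"

```text
time_s: 17.37
position: [0.604, -0.1359, 0.3051]
tcp_rot: [0.112, 0.994, 0.0, -0.002]
ft_force: [0.1, -0.2, -0.7]
opening: 0.651
grasp_force: 45.0
```

step_arm:
  commands: "0 0 0 0 0 0 0; 0 0 0 0 0 0 0; 0 0 0 0 0 0 0; 0 0 0 0 0 0 0; 0 0 0 0 0 0 0"

```text
time_s: 17.78
position: [0.6042, -0.136, 0.3057]
tcp_rot: [0.112, 0.994, 0.0, -0.001]
ft_force: [0.3, -0.3, -1.7]
opening: 0.653
grasp_force: 45.0
```

```bash
python3 - <<'E'
from h import *
plan(.6042,-.136,.306,-8.2); print(np.abs(manip.get_obs()['qvel']).max())
p,d,m=cam('wrist'); W=world(d,m);Z=W[...,2]
p2,d2,m2=cam('side'); 
cv2.imwrite('pics/end.png',np.hstack([cv2.resize(p,(440,330)),cv2.resize(p2[170:270,170:290],(360,330))]))
for n,c,r in (('Lb',(.605,-.136),(.07,.085)),('lid',(.605,-.136),(.135,.16)),('Mb',(.618,-.047),(.06,.085)),('S',(.631,.035),(.05,.07))):
    q=(np.hypot(W[...,0]-c[0],W[...,1]-c[1])<.045)&(Z>r[0])&(Z<r[1])
    if q.sum()>20: mrect(W[q],n);print(np.percentile(Z[q],[5,50,95]).round(4))
E
```

```text
t 17.78 pos [ 0.6042 -0.136   0.3057] F [ 0.3 -0.3 -1.7] M [ 0.12 -0.13 -0.03] open 0.653 g 45.0
cmd [ 0.     -0.0001 -0.0003] [-0.0008 -0.0008  0.7111] rows>= 11.9
0.0024042089941812344
Lb 2055 [ 0.5864 -0.1335  0.0632  0.0306] ang 78.4
[0.0732 0.0778 0.0793]
lid 7069 [ 0.6004 -0.1388  0.0687  0.0573] ang 46.5
[0.1395 0.1454 0.147 ]
Mb 1925 [ 0.6174 -0.0494  0.0522  0.053 ] ang 80.8
[0.0627 0.071  0.0825]
S 1779 [0.6299 0.032  0.0437 0.0453] ang 80.5
[0.0516 0.0632 0.0667]
```

View pics/end.png

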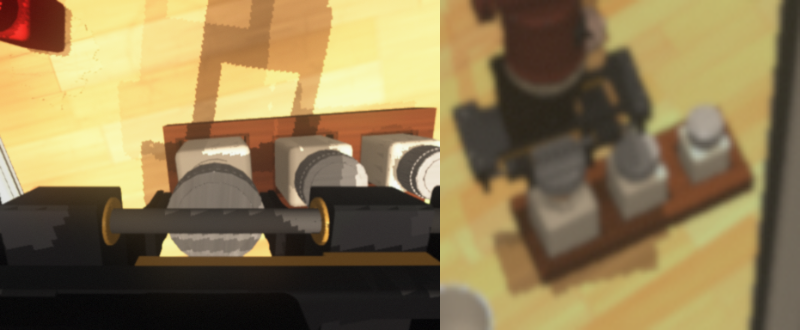

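Left (wrist): the lid at (215,210) is held above the large jar at (212,155). Right (side): lid (558,165) is clear above the seated large jar (565,215), with the small jar seated at (703,150). The lid top is at 0.145 m, about 39 mm above its screwed-on height, and at rest.

```bash
python3 -c "
from h import *
print(manip.hand_in())"
```

```text
the job is handed in; nothing more can be done
None
```

The job is handed in: both jars are seated in their own pockets, and the large lid was turned about 1.5 rad and is held level about 39 mm above its screwed-on height; the hand-in returned no verdict.

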